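Clear the warming ring and present the bearing ball to the turntable

ROBOT

A 7-joint arm with a two-finger parallel gripper is mounted at the origin on the work surface. World frame = base frame: x ahead of the robot, y to its left, z up, the work surface at z = 0. Lengths are in m, angles in rad, forces in N, time in s.
With the tool pointing down it reaches from about 0.4 to 0.85 m from the base axis. Payload 10.4 kg.
Tool frame: the origin (TCP) lies between the finger pads; the fingertips stand bot.tip_reach ahead of it and the grasp point (between the pads) is the TCP (bot.tip_reach is the distance from the TCP to the fingertips, in m); z points along the fingers, y is the line along which they close (so a half turn about z gives the same grasp; the last joint's range is limited). The gripper opens to 85 mm and grips with 20 to 120 N. Pads are 22 mm wide; open, the fingers measure 114 mm over their backs; the gripper's body (76 mm by 85 mm) begins 54 mm behind the grasp point. The pads swing forward as they close: fully open they stand 13 mm farther back than shut.
Start: joints at [-1.19, 0.332, -0.065, 1.46, 0.022, 1.35, -0.088], TCP at [0.246, 0.575, 0.25] pointing down, gripper open.
Joint ranges: [-2.6, 2.6], [-0.5, 2.12], [-1.47, 1.34], [0.16, 2.42], [-1.27, 4.41], [0.06, 2.06], [-2.6, 2.6]. Speed limits (rad/s): [2.22, 2.22, 2.79, 2.79, 3.14, 3.14, 3.14].

INTERFACE

Orientations are given as a unit quaternion [x, y, z, w].
In Python, from bench import bot gives the robot as it stands.
- The arm moves only by the tool step_arm, never from a script. Its argument "series" is text: rows parted by semicolons, each of 5 numbers parted by spaces: the shift along the world's x, y, z in m, then the turn about the world's z in degrees, then the opening, from 0 (shut) to 1 (fully open). A call has exactly 10 rows; each row is the pose to reach, as a shift and turn from the pose commanded when the call began; what a row does not reach only later rows make up. A row lasts 1/10 s, in which the tool goes at most 50 mm and 8.59 degrees, less where a joint would pass 70% of its speed; a pose out of reach is approached as far as the arm can. A call with a gripper value outside its range is refused whole. The fingers move at their own pace and stop on an object; the grip force is fixed at half the most. Time passes only in rows, so rows that repeat a pose let the fingers close, or fill a call up. It gives the time, the measured TCP pose, the force and the opening at its end, in the units of the state.
- bot.state(): the state, without advancing time (a new reading comes with each control period).
- bot.snapshot(name): name is "scene" or "top"; returns the picture (400x640x3 uint8, red, green, blue); there is no depth.
- bot.camera_params(name): a dict with "mtx" (3x3 intrinsics, pixels), "dist" ([k1, k2, p1, p2, k3] as OpenCV has them; the pictures are not rectified), "origin" and "rotation" of the camera in the world. Camera axes: x right, y down, z forward; pixel columns grow to the right and rows downward; lengths in m; the calibration is good to about 2 mm. A picture is of the moment at which its call begins. camera_params takes no time and is no camera call.
- bot.close_job(): hands the job in, once; it reports no verdict.
The state is a dict: "clock": time; "q": joint angles; "dq": joint speeds; "joint_torque": joint torques, N m; "ee_pos": TCP position; "eef_rot": TCP orientation; "ft_force": force on the tool from outside, world axes, zero at the start; "torque": the same for the moment, N m; "opening": finger opening in m.
Only numpy, scipy, OpenCV 4.12 (cv2) and the standard library are available. Lean on these libraries where they do the work, as an engineer would, in place of code of your own. Each camera call takes 0.05 s, during which the arm holds its last target. There are 200 camera calls.

TASK

Slide the lidded glue pot along the warming plate, without lifting it, from the ring it stands on to the middle of the empty ring, and let go of it. Then lift the steel dish with the loose bearing ball by its bridge handle, turn it about a quarter turn so that its pouring lip points at the turntable's pivot post, and finish while still holding it there, level and still, about 10 cm above the middle of the ring you freed, the ball resting in the middle of the dish. Move the dish gently so that the ball never runs out to the rim, and leave everything else on the bench where it is.

Things in the scene. Friction and masses are not known exactly. Their poses are not given: they have to be found in the camera images.
- plate: Fixed dark flat warming plate, 150 (its x) by 340 (its y, long side) by 14 mm high, flat top without edges. Origin under its centre, at bench height; z up. Its two rings lie 170 mm apart along its y, 85 mm either side of its centre.
- ring_from: The ring mark on the plate that the pot stands on at the start: thin pale circle 130 mm across with a small pale centre dot, flush with the plate's top (no height to bump into). Origin at its centre, on the plate's top (14 mm above the bench). It is the ring that is to be freed. Either end of the plate.
- ring_to: The other ring mark, just alike, empty at the start. Origin at its centre, on the plate's top.
- pot: Loose lidded steel pot, 0.35 to 0.7 kg: body 116 mm across, lid (fixed to it) 120 mm across with its flat top 38 mm above the pot's underside and a black knob on it; two stub ears on its y axis reach 70 mm from the centre at 20 mm height. Origin at the centre of the underside, z up.
- pot_knob (a point): Point on the axis of the pot's upright black knob at the height to grip it, 68 mm above the pot's underside. The knob is round, 28 mm across from 46 to 78 mm height, on a 16 mm thick stem.
- dish: Loose shallow steel dish, about 0.28 kg: 16-sided rim 130 mm across, rim top 29 mm high. Inside a shallow 7 degree cone, lowest in the middle at 8 mm height. Pouring lip (36 mm wide trough through the rim) at +x. Origin at the centre of the underside, z up. At the start the lip points about to the robot's left (world +y, within 12 degrees).
- dish_handle (a point): Middle of the dish's bridge handle, right over the dish's centre, 84 mm above its underside; axes as the dish's. A wooden bar along the dish's y, 138 mm long, 12 mm wide (x), from 76 to 92 mm height, on an upright at each end (y = +-66 mm). Between bar and dish floor there is only the ball.
- dish_middle (a point): Where the ball's centre lies when it rests in the middle of the dish, 21 mm above the dish's underside; axes as the dish's.
- dish_lip (a point): Outer end of the dish's pouring lip, 87 mm out from the centre along the dish's x.
- ball_center (a point): Centre of the loose steel bearing ball, 26 mm across, 72 g, lying in the dish; it rolls easily. It starts to roll out of the middle if the dish tips more than about 8 degrees or is driven at more than about 1.3 m/s2.
- turntable: Fixed model railway turntable beyond the plate: round black pit 170 mm across, 8 mm high, with a bridge over it up to 22 mm high and in the very centre an upright round steel pivot post 18 mm across, top 60 mm above the bench. Origin on the axis of the post, at bench height.
- can: Bystander: loose drinks can, 66 mm across, 120 mm high. Origin under its centre.
- jar: Bystander: loose amber jar, 52 mm across, 100 mm high. Origin under its centre.
- boxcar: Bystander: loose brown model boxcar, 154 long (its x) by 49 by 57 mm high. Origin under its centre.
- screwdriver: Bystander: loose screwdriver lying along its x, 170 mm long. Origin under its middle.
- marker: Bystander: loose square marker pen lying along its x, about 125 mm long, 14 mm thick. Origin on its underside, near its middle.
- rail_stock: Bystander: loose length of track lying flat along its y, 250 by 30 mm, 9 mm high. Origin under its centre.
Mind the look-alikes: they are no part of the job. Leave any pink or yellow look-alike of the pot alone.

How it is judged:
By the outcome, as a careful person would: the job done as asked, in the order asked, and still so for the second after the job is handed in, while the arm keeps its last pose, push and grip.
It also fails if it takes over 72 s, if anything falls off the work surface, if the arm or the gripper's body presses on something with over 40 N, if the wrist force passes 120 N, or if a joint passes its speed limit or range.

## Working session

There is one attempt and no reset: what is moved stays moved. The work goes in short steps, Python scripts to look and compute and a tool call to move; the robot and the scene stay as the last step left them, time stands still between calls to the robot, and variables do not carry over. Pictures are saved under pics/ and viewed, on a budget of 10 in all, crops included, one or two more only if the job needs it, and the job is handed in when it is done.

Besides the shell and the picture viewer there is one more tool, called after "Request:" as a command line: name --argument value ..., lists and objects as JSON in quotes. step_arm: Moves the arm, as the interface text tells. Its arguments: {"type":"object","properties":{"series":{"type":"string"}},"required":["series"]}

```bash
mkdir -p pics; cat > h.py <<'E'
import numpy as np, cv2
from bench import bot
def px2w(cam,uv,z):
    p=bot.camera_params(cam);K=np.array(p["mtx"]);d=np.array(p["dist"])
    n=cv2.undistortPoints(np.array([[uv]],float),K,d)[0,0]
    r=np.array(p["rotation"])@np.array([n[0],n[1],1]);o=np.array(p["origin"])
    return o+r*(z-o[2])/r[2]
def w2px(cam,P):
    p=bot.camera_params(cam);R=np.array(p["rotation"]).T
    return cv2.projectPoints(np.array([P],float).reshape(-1,1,3),cv2.Rodrigues(R)[0],-R@np.array(p["origin"]),np.array(p["mtx"]),np.array(p["dist"]))[0][:,0]
def snap(cam,name,box=None,s=1):
    im=bot.snapshot(cam)
    cv2.imwrite(f"pics/{name}_full.png",im[:,:,::-1])
    if box: im=im[box[1]:box[3],box[0]:box[2]]
    im=cv2.resize(im,None,fx=s,fy=s,interpolation=cv2.INTER_CUBIC)
    cv2.imwrite(f"pics/{name}.png",im[:,:,::-1])
E
python3 - <<'E'
from h import *
snap("top","t0",None,1.25);snap("scene","s0",None,1.25)
for c in("top","scene"):
    p=bot.camera_params(c);print(c,p["origin"],np.round(p["rotation"],2).tolist())
print(bot.state(),bot.tip_reach)
E
```

```text
top [0.32351336 0.0321398  1.07026558] [-0.69, 0.71, -0.08, 0.06]
scene [ 1.22485993 -0.68698868  0.71118571] [0.81, 0.34, -0.17, -0.45]
{'clock': 0.1, 'q': array([-1.18955863,  0.33277316, -0.06469791,  1.46083593,  0.02159321,
        1.34990175, -0.08852198]), 'dq': array([ 5.63988561e-04, -2.44824667e-03,  1.01564118e-05, -5.44592399e-04,
        7.59579313e-04, -1.00955965e-03,  5.21008720e-04]), 'joint_torque': array([ 1.18900396e-03, -6.26744342e+01,  4.90801677e-02, -3.92428994e+01,
        1.64335559e-02,  6.91551453e-03,  4.91454250e-05]), 'ee_pos': array([0.24547526, 0.57444566, 0.24962787]), 'eef_rot': array([ 2.00552798e-01,  9.79682704e-01, -6.03607085e-04, -9.82981872e-05]), 'ft_force': array([-0.23889248,  1.09986117,  0.56923926]), 'torque': array([0.01900409, 0.00469189, 0.04233446]), 'opening': 0.08536349633561455} 0.019
```

View pics/t0.png

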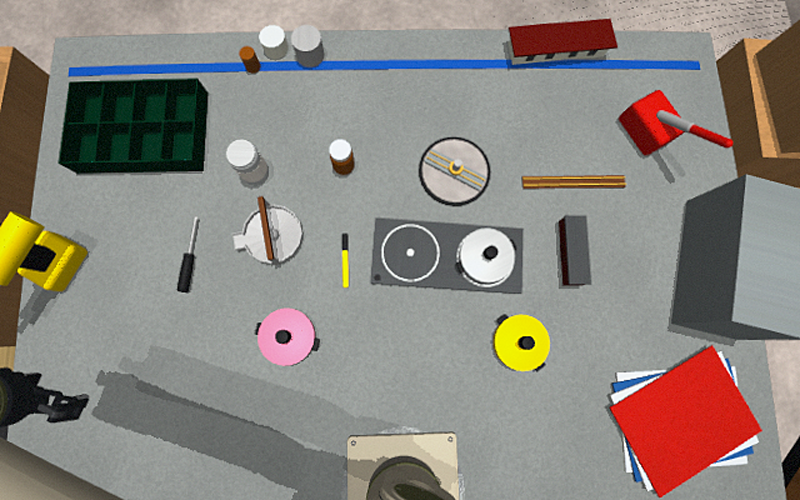

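View pics/s0.png

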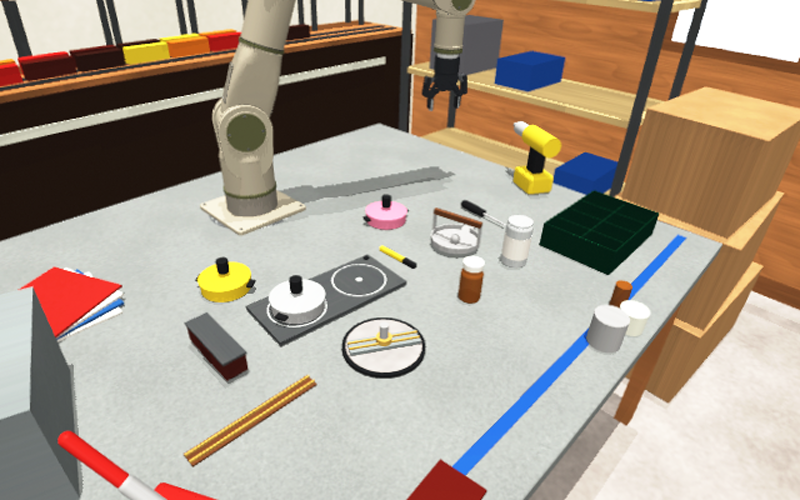

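In the top picture, the pot candidates are steel (487,255), pink (286,337) and yellow (522,342). The steel one fits, because it is the only one standing on the plate's ring. The empty ring is at (410,252), the dish at (272,235) with its lip to the left, and the post at (456,165). I'll confirm in an enlarged crop.

```bash
python3 - <<'E'
import cv2
im=cv2.imread("pics/t0_full.png")[120:245,180:430]
cv2.imwrite("pics/c1.png",cv2.resize(im,None,fx=3.2,fy=3.2,interpolation=cv2.INTER_CUBIC))
E
```

```text
(no output)
```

View pics/c1.png

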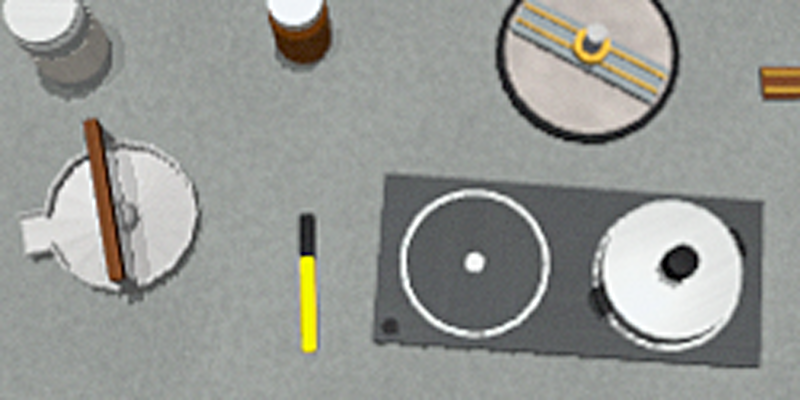

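```bash
cat > m.py <<'E'
from h import *
f=lambda u,v,z:px2w("top",(180+(u+.5)/3.2-.5,120+(v+.5)/3.2-.5),z)
r=np.round
E
python3 - <<'E'
from m import *
for n,u,v,z in [("ringto",475,262,.014),("c1",387,175,.014),("c2",763,201,.014),("c3",760,367,.014),("c4",375,342,.014),("knobtop",681,262,.092),("lid",673,272,.052),("bar1",92,121,.092),("bar2",118,281,.092),("post",597,34,.06),("pit",588,55,.008),("ball",126,215,.021),("lip",22,236,.025),("bowl",126,216,.029)]:
    print(n,r(f(u,v,z),3))
E
```

```text
Traceback (most recent call last):
  File "m.py", line 2, in <lambda>
    f=lambda u,v,z:px2w("top",(180+(u+.5)/3.2-.5,120+(v+.5)/3.2-.5),z)
                   ~~~~^^^^^^^^^^^^^^^^^^^^^^^^^^^^^^^^^^^^^^^^^^^^^^^
  File "h.py", line 6, in px2w
    r=np.array(p["rotation"])@np.array([n[0],n[1],1]);o=np.array(p["origin"])
      ~~~~~~~~~~~~~~~~~~~~~~~^~~~~~~~~~~~~~~~~~~~~~~~
ValueError: matmul: Input operand 1 has a mismatch in its core dimension 0, with gufunc signature (n?,k),(k,m?)->(n?,m?) (size 3 is different from 4)
```

```bash
sed -i 's/np.array(p\["rotation"\])/Rot.from_quat(p["rotation"]).as_matrix()/; s/^import numpy.*/&\nfrom scipy.spatial.transform import Rotation as Rot/' h.py
python3 - <<'E'
from m import *
for n,u,v,z in [("ringto",475,262,.014),("c1",387,175,.014),("c2",763,201,.014),("c3",760,367,.014),("c4",375,342,.014),("knobtop",681,262,.092),("lid",673,272,.052),("bar1",92,121,.092),("bar2",118,281,.092),("post",597,34,.06),("pit",588,55,.008),("ball",126,215,.021),("lip",22,236,.025),("bowl",126,216,.029)]:
    print(n,r(f(u,v,z),3))
E
```

```text
ringto [ 0.503 -0.03   0.014]
c1 [0.583 0.045 0.014]
c2 [ 0.552 -0.29   0.014]
c3 [ 0.404 -0.275  0.014]
c4 [0.435 0.059 0.014]
knobtop [ 0.485 -0.194  0.092]
lid [ 0.483 -0.196  0.052]
bar1 [0.615 0.287 0.092]
bar2 [0.481 0.263 0.092]
post [ 0.694 -0.141  0.06 ]
pit [ 0.693 -0.141  0.008]
ball [0.55  0.274 0.021]
lip [0.533 0.363 0.025]
bowl [0.548 0.272 0.029]
```

Request:
step_arm --series "0.02 -0.04 0 2 1; 0.05 -0.08 0 4 1; 0.08 -0.12 0 6 1; 0.11 -0.16 0 8 1; 0.14 -0.20 0 10 1; 0.165 -0.24 0 12 1; 0.19 -0.28 0 14 1; 0.21 -0.32 0 16 1; 0.225 -0.36 0 18 1; 0.235 -0.40 0 18 1"

```text
clock: 1.1
ee_pos: [0.4811, 0.1727, 0.25]
eef_rot: [0.045, 0.999, -0.0, -0.0]
ft_force: [0.9, 0.3, 0.3]
opening: 0.0853
```

Request:
step_arm --series "0.003 -0.045 0 0 1; 0.003 -0.09 0 0 1; 0.003 -0.135 0 0 1; 0.003 -0.18 0 0 1; 0.003 -0.225 -0.01 0 1; 0.003 -0.27 -0.02 0 1; 0.003 -0.315 -0.03 0 1; 0.003 -0.35 -0.045 0 1; 0.003 -0.368 -0.06 0 1; 0.003 -0.37 -0.07 0 1"

```text
clock: 2.1
ee_pos: [0.4824, -0.1978, 0.1792]
eef_rot: [0.047, 0.999, -0.0, -0.001]
ft_force: [0.2, 0.3, 0.4]
opening: 0.0856
```

```bash
python3 - <<'E'
from h import *
snap("top","t1",(310,160,440,245),6);snap("scene","s1",(180,160,340,280),5)
s=bot.state();print(s["clock"],s["ee_pos"],s["eef_rot"],s["ft_force"])
E
```

```text
2.2 [ 0.4826941  -0.19472114  0.17886539] [ 4.50649458e-02  9.98982967e-01  2.43979166e-04 -1.45681327e-03] [-0.23060001  1.30946465  0.32949608]
```

View pics/s1.png

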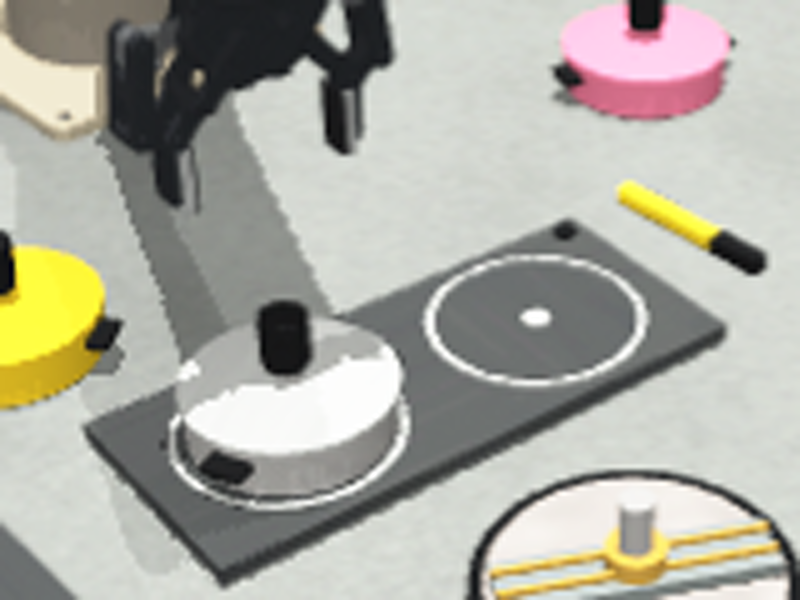

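The crop shows the steel pot with its knob top at about (285,310), the gripper above it with open fingers at (170,190) and (345,130), and the empty ring's dot at (536,318). I'll cross-check the positions with this camera.

```bash
python3 - <<'E'
from h import *
g=lambda u,v,z:np.round(px2w("scene",(180+(u+.5)/5-.5,160+(v+.5)/5-.5),z),4)
print("knob",g(285,311,.092),"ringto",g(536,318,.014),"post",g(638,503,.06),"lid",g(289,385,.052))
E
```

```text
knob [ 0.4906 -0.1957  0.092 ] ringto [ 0.5064 -0.0314  0.014 ] post [ 0.7022 -0.1443  0.06  ] lid [ 0.4994 -0.2036  0.052 ]
```

Request:
step_arm --series "0.003 -0.001 -0.02 0 1; 0.003 -0.001 -0.04 0 1; 0.003 -0.001 -0.06 0 1; 0.003 -0.001 -0.075 0 1; 0.003 -0.001 -0.088 0 1; 0.003 -0.001 -0.096 0 1; 0.003 -0.001 -0.097 0 1; 0.003 -0.001 -0.097 0 0.5; 0.003 -0.001 -0.097 0 0.2; 0.003 -0.001 -0.097 0 0.1"

```text
clock: 3.2
ee_pos: [0.487, -0.1963, 0.0839]
eef_rot: [0.045, 0.999, 0.0, 0.001]
ft_force: [-0.6, 1.0, 0.5]
opening: 0.044
```

Request:
step_arm --series "0 0 0 0 0.1; 0 0 0 0 0.1; 0 0 0 0 0.1; 0 0 0 0 0.1; 0 0 0 0 0.1; 0 0 0 0 0.1; 0 0 0 0 0.1; 0 0 0 0 0.1; 0 0 0 0 0.1; 0 0 0 0 0.1"

```text
clock: 4.2
ee_pos: [0.487, -0.1965, 0.0841]
eef_rot: [0.045, 0.999, -0.0, 0.001]
ft_force: [-0.1, 0.2, 5.3]
opening: 0.0266
```

```bash
python3 - <<'E'
from h import *
snap("scene","s2",(180,160,340,280),5);snap("top","t2",(310,160,440,245),6)
E
```

```text
(no output)
```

View pics/s2.png

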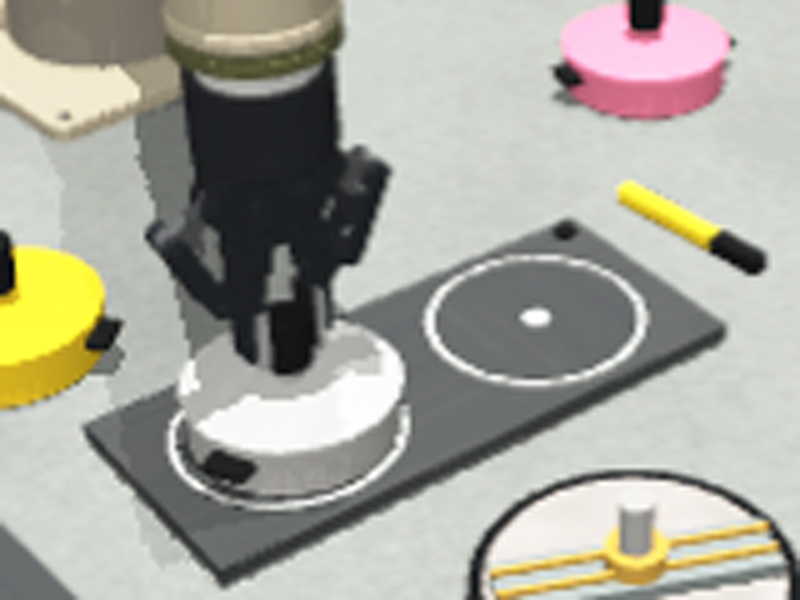

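Request:
step_arm --series "0.0005 0.005 0 0 0.1; 0.0015 0.015 0 0 0.1; 0.003 0.03 0 0 0.1; 0.005 0.05 0 0 0.1; 0.008 0.075 0 0 0.1; 0.0105 0.10 0 0 0.1; 0.013 0.125 0 0 0.1; 0.015 0.145 0 0 0.1; 0.0165 0.159 0 0 0.1; 0.017 0.164 0 0 0.1"

```text
clock: 5.3
ee_pos: [0.5043, -0.0315, 0.084]
eef_rot: [0.044, 0.999, -0.0, 0.001]
ft_force: [0.3, -6.6, 6.5]
opening: 0.0261
```

```bash
python3 - <<'E'
from h import *
bot.snapshot("top");bot.snapshot("top")
a=bot.snapshot("top");b=bot.snapshot("scene")
f=lambda i,x,y,w,h,s:cv2.resize(i[y:y+h,x:x+w],None,fx=s,fy=s,interpolation=cv2.INTER_CUBIC)
A=f(a,290,165,80,80,5);B=f(b,240,180,80,80,5)
cv2.imwrite("pics/ab3.png",np.hstack([A,B])[:,:,::-1]);print(bot.state()["ee_pos"],bot.state()["ft_force"],bot.state()["opening"])
E
```

```text
[ 0.50426856 -0.03124473  0.08404278] [0.1235175  1.56714727 5.88799028] 0.026603251831666633
```

View pics/ab3.png

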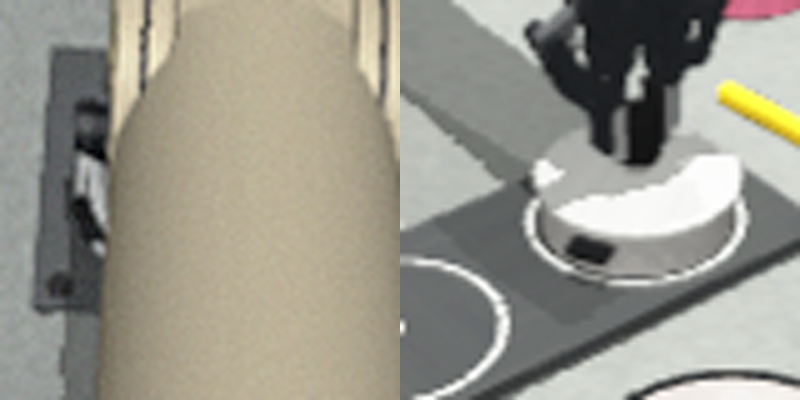

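```bash
python3 - <<'E'
from h import *
# crop coordinates of scene: right half of picture
t=np.linspace(0,2*np.pi,721)
def ext(c,r,z):
    P=np.c_[c[0]+r*np.cos(t),c[1]+r*np.sin(t),0*t+z];q=w2px("scene",P);u=(q[:,0]-240+.5)*5-.5+400;v=(q[:,1]-180+.5)*5-.5
    return np.round([u.min(),u.max(),v.min(),v.max()],0)
for c in ((.5055,-.031),(.5005,-.031),(.5055,-.036)):
    print(c,"ring",ext(c,.065,.014),"base",ext(c,.058,.014),"lid",ext(c,.06,.052))
E
```

```text
(0.5055, -0.031) ring [525. 745. 156. 284.] base [537. 733. 162. 277.] lid [531. 738. 108. 224.]
(0.5005, -0.031) ring [520. 739. 153. 280.] base [532. 728. 159. 273.] lid [526. 732. 105. 221.]
(0.5055, -0.036) ring [519. 739. 159. 288.] base [531. 728. 165. 280.] lid [525. 732. 112. 228.]
```

Request:
step_arm --series "0 0 0 0 1; 0 0 0 0 1; 0 0 0 0 1; 0 0 0 0 1; 0 0 0 0 1; 0 0 0 0 1; 0 0 0.02 0 1; 0 0 0.05 0 1; 0 0 0.08 0 1; 0 0 0.11 0 1"

```text
clock: 6.5
ee_pos: [0.5033, -0.0324, 0.1945]
eef_rot: [0.045, 0.999, -0.0, -0.0]
ft_force: [0.1, -0.5, 0.2]
opening: 0.0854
```

Request:
step_arm --series "0.005 0.03 0 2 1; 0.01 0.07 0 4 1; 0.015 0.11 0 6 1; 0.02 0.15 0 8 1; 0.025 0.19 0 10 1; 0.03 0.23 0 12 1; 0.035 0.26 0 14 1; 0.04 0.285 0 15 1; 0.044 0.304 0 15 1; 0.044 0.304 0 15 1"

```text
clock: 7.5
ee_pos: [0.5469, 0.275, 0.1927]
eef_rot: [-0.088, 0.996, 0.0, -0.0]
ft_force: [-0.2, 0.4, 0.7]
opening: 0.0855
```

```bash
python3 - <<'E'
from h import *
a=bot.snapshot("top");b=bot.snapshot("scene")
f=lambda i,x,y,w,h,s:cv2.resize(i[y:y+h,x:x+w],None,fx=s,fy=s,interpolation=cv2.INTER_CUBIC)
cv2.imwrite("pics/ab4.png",np.hstack([f(a,290,165,80,80,5),f(b,330,140,80,80,5)])[:,:,::-1])
A=f(a,290,165,80,80,5)
s=bot.state();print(s["clock"],s["ee_pos"],s["eef_rot"],s["ft_force"])
E
```

```text
7.6 [0.54748614 0.2714022  0.19297769] [-8.60512320e-02  9.96290618e-01 -3.43644305e-04 -2.67923308e-04] [-0.38883562 -0.31257579  0.3727767 ]
```

View pics/ab4.png

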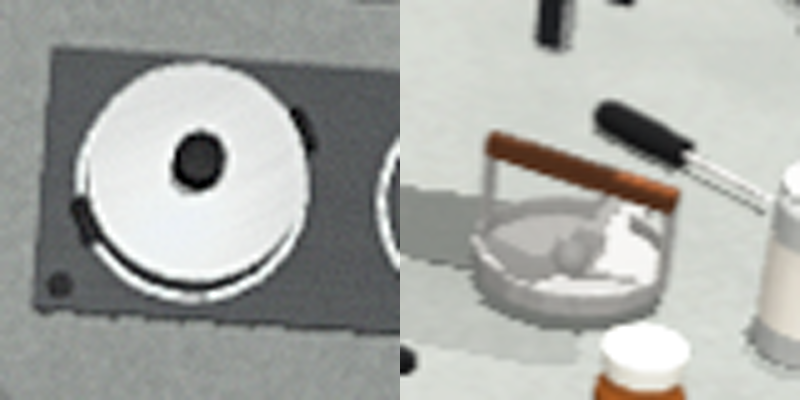

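The left half shows the pot on the new ring with its knob top at (201,161) and the lid centred near (199,173). The right half shows the dish with its bar running from (492,140) to (676,195) and the ball in the middle.

```bash
python3 - <<'E'
from h import *
t=lambda u,v,z:np.round(px2w("top",(290+(u+.5)/5-.5,165+(v+.5)/5-.5),z),4)
g=lambda u,v,z:np.round(px2w("scene",(330+(u-400+.5)/5-.5,140+(v+.5)/5-.5),z),4)
print("knob",t(201,161,.092),"lid",t(199,173,.052),"old ring", px2w("top",(328.3,201.8),.014))
print("c1",t(52,47,.014),"c4",t(34,305,.014))
print("bar",g(490,135,.092),g(677,192,.092),"ball",g(574,250,.021))
T=np.linspace(0,2*np.pi,721)
for c in ((.502,-.030),):
  for r,z in((.065,.014),(.06,.052)):
    q=w2px("top",np.c_[c[0]+r*np.cos(T),c[1]+r*np.sin(T),0*T+z]);u=(q[:,0]-290+.5)*5-.5;v=(q[:,1]-165+.5)*5-.5
    print(r,np.round([u.min(),u.max(),v.min(),v.max()]))
E
```

```text
knob [ 0.5018 -0.0303  0.092 ] lid [ 0.5025 -0.0315  0.052 ] old ring [ 0.5018469  -0.03053445  0.014     ]
c1 [0.5838 0.0472 0.014 ] c4 [0.4373 0.06   0.014 ]
bar [0.4902 0.2592 0.092 ] [0.6222 0.2864 0.092 ] ball [0.5521 0.2808 0.021 ]
0.065 [ 77. 308.  73. 301.]
0.06 [ 85. 307.  66. 284.]
```

Request:
step_arm --series "0.001 0.003 -0.015 0 1; 0.001 0.003 -0.035 0 1; 0.001 0.003 -0.055 0 1; 0.001 0.003 -0.072 0 1; 0.001 0.003 -0.086 0 1; 0.001 0.003 -0.096 0 1; 0.001 0.003 -0.103 0 1; 0.001 0.003 -0.107 0 1; 0.001 0.003 -0.108 0 1; 0.001 0.003 -0.108 0 1"

```text
clock: 8.6
ee_pos: [0.5488, 0.2749, 0.0857]
eef_rot: [-0.086, 0.996, 0.0, 0.0]
ft_force: [0.0, 0.6, -0.5]
opening: 0.0858
```

Request:
step_arm --series "0 0 0 0 0.8; 0 0 0 0 0.7; 0 0 0 0 0.6; 0 0 0 0 0.5; 0 0 0 0 0.42; 0 0 0 0 0.36; 0 0 0 0 0.31; 0 0 0 0 0.27; 0 0 0 0 0.24; 0 0 0 0 0.22"

```text
clock: 9.6
ee_pos: [0.5485, 0.2748, 0.0853]
eef_rot: [-0.086, 0.996, 0.0, -0.0]
ft_force: [0.2, 0.6, -0.3]
opening: 0.0191
```

```bash
python3 - <<'E'
from h import *
a=bot.snapshot("top");b=bot.snapshot("scene")
f=lambda i,x,y,w,h,s:cv2.resize(i[y:y+h,x:x+w],None,fx=s,fy=s,interpolation=cv2.INTER_CUBIC)
cv2.imwrite("pics/ab5.png",np.hstack([f(a,180,145,80,80,5),f(b,330,140,80,80,5)])[:,:,::-1])
s=bot.state();print(s["clock"],s["ee_pos"],s["eef_rot"],s["ft_force"],s["opening"])
E
```

```text
9.7 [0.5485594  0.27475417 0.08531662] [-8.59653822e-02  9.96298123e-01  3.98770252e-05 -2.89999356e-05] [ 0.03037195 -0.66620531  0.29268289] 0.01862318046631135
```

View pics/ab5.png

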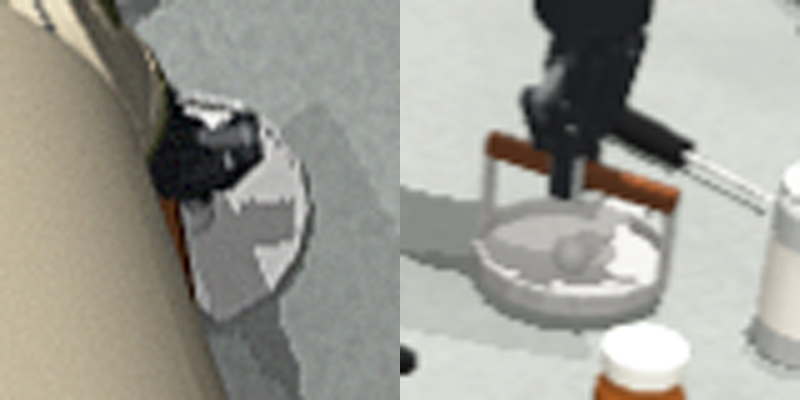

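Request:
step_arm --series "0 0 0 0 0.20; 0 0 0 0 0.18; 0 0 0 0 0.17; 0 0 0 0 0.16; 0 0 0 0 0.15; 0 0 0 0 0.14; 0 0 0 0 0.13; 0 0 0 0 0.1; 0 0 0 0 0; 0 0 0 0 0"

```text
clock: 10.7
ee_pos: [0.5485, 0.2751, 0.0856]
eef_rot: [-0.086, 0.996, 0.0, 0.0]
ft_force: [-0.8, 3.2, 3.3]
opening: 0.0107
```

Request:
step_arm --series "0 0 0 0 0; 0 0 0 0 0; 0 0 0.0003 0 0; 0 0 0.001 0 0; 0 0 0.002 0 0; 0 0 0.0035 0 0; 0 0 0.0055 0 0; 0 0 0.0075 0 0; 0 0 0.009 0 0; 0 0 0.010 0 0"

```text
clock: 11.7
ee_pos: [0.5486, 0.2748, 0.0956]
eef_rot: [-0.086, 0.996, 0.0, 0.0]
ft_force: [0.1, -0.0, -2.9]
opening: 0.0109
```

```bash
python3 - <<'E'
from h import *
b=bot.snapshot("scene")
f=lambda i,x,y,w,h,s:cv2.resize(i[y:y+h,x:x+w],None,fx=s,fy=s,interpolation=cv2.INTER_CUBIC)
cv2.imwrite("pics/b6.png",f(b,330,140,80,80,6)[:,:,::-1])
s=bot.state();print(s["clock"],s["ee_pos"],s["eef_rot"],s["ft_force"],s["torque"],s["opening"])
E
```

```text
11.75 [0.54869193 0.27483531 0.09568252] [-8.59682298e-02  9.96297857e-01  1.30347591e-04  1.60099201e-04] [ 0.61034839  0.23183676 -3.45988712] [-0.01834737  0.00465093  0.06250801] 0.010899141385080344
```

View pics/b6.png

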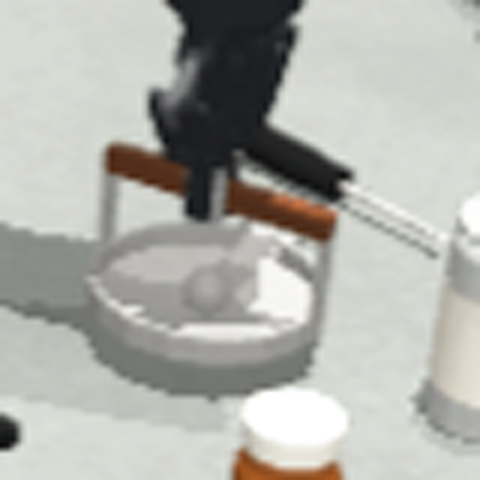

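Request:
step_arm --series "0 0 0.0015 0 0; 0 0 0.0045 0 0; 0 0 0.009 0 0; 0 0 0.015 0 0; 0 0 0.022 0 0; 0 0 0.030 0 0; 0 0 0.038 0 0; 0 0 0.046 0 0; 0 0 0.054 0 0; 0 0 0.062 0 0"

```text
clock: 12.75
ee_pos: [0.5486, 0.2748, 0.1581]
eef_rot: [-0.086, 0.996, 0.0, 0.0]
ft_force: [0.2, 0.4, -2.9]
opening: 0.0109
```

Request:
step_arm --series "0 0 0.008 0 0; 0 0 0.016 0 0; 0 0 0.024 0 0; 0 0 0.032 0 0; 0 0 0.039 0 0; 0 0 0.045 0 0; 0 0 0.050 0 0; 0 0 0.054 0 0; 0 0 0.057 0 0; 0 0 0.0585 0 0"

```text
clock: 13.75
ee_pos: [0.5486, 0.2748, 0.2161]
eef_rot: [-0.086, 0.996, 0.0, 0.0]
ft_force: [-0.6, 0.1, -3.6]
opening: 0.011
```

Request:
step_arm --series "-0.0001 -0.001 0 -0.3 0; -0.0005 -0.0035 0 -1 0; -0.001 -0.0075 0 -2 0; -0.0017 -0.013 0 -3.2 0; -0.0026 -0.020 0 -4.6 0; -0.0037 -0.028 0 -6.2 0; -0.0049 -0.037 0 -8 0; -0.0062 -0.047 0 -10 0; -0.0075 -0.057 0 -12 0; -0.0088 -0.067 0 -14 0"

```text
clock: 14.75
ee_pos: [0.5397, 0.2067, 0.2159]
eef_rot: [0.038, 0.999, 0.0, 0.0]
ft_force: [-0.7, -0.1, -2.0]
opening: 0.0109
```

Request:
step_arm --series "-0.0013 -0.01 0 -2 0; -0.0026 -0.02 0 -4 0; -0.004 -0.03 0 -6 0; -0.0053 -0.04 0 -8 0; -0.0066 -0.05 0 -10 0; -0.0079 -0.06 0 -12 0; -0.0092 -0.07 0 -14 0; -0.0106 -0.08 0 -16 0; -0.0119 -0.09 0 -18 0; -0.0132 -0.1 0 -20 0"

```text
clock: 15.75
ee_pos: [0.5264, 0.1069, 0.2158]
eef_rot: [0.21, 0.978, 0.0, 0.0]
ft_force: [0.4, 0.3, -3.5]
opening: 0.0109
```

Request:
step_arm --series "-0.0013 -0.01 0 -2 0; -0.0026 -0.02 0 -4 0; -0.004 -0.03 0 -6 0; -0.0053 -0.04 0 -8 0; -0.0066 -0.05 0 -10 0; -0.0079 -0.06 0 -12 0; -0.0092 -0.07 0 -14 0; -0.0106 -0.08 0 -16 0; -0.0119 -0.09 0 -18 0; -0.0132 -0.1 0 -20 0"

```text
clock: 16.75
ee_pos: [0.5132, 0.0069, 0.2159]
eef_rot: [0.377, 0.926, 0.0, 0.0]
ft_force: [1.1, -0.8, -3.8]
opening: 0.0111
```

Request:
step_arm --series "-0.0013 -0.01 0 -2 0; -0.0026 -0.02 0 -4 0; -0.004 -0.03 0 -6 0; -0.0053 -0.04 0 -8 0; -0.0066 -0.05 0 -10 0; -0.0079 -0.06 0 -12 0; -0.0092 -0.07 0 -14 0; -0.0106 -0.08 0 -16 0; -0.0119 -0.09 0 -18 0; -0.0132 -0.1 0 -20 0"

```text
clock: 17.75
ee_pos: [0.5, -0.0931, 0.2158]
eef_rot: [0.532, 0.847, 0.0, 0.0]
ft_force: [-0.4, 0.2, -3.5]
opening: 0.0112
```

Request:
step_arm --series "-0.0013 -0.01 0 -1.8 0; -0.0026 -0.02 0 -3.4 0; -0.004 -0.03 0 -4.8 0; -0.0053 -0.04 0 -6 0; -0.0066 -0.05 0 -7 0; -0.0079 -0.06 0 -8 0; -0.0091 -0.069 0 -8.8 0; -0.0102 -0.077 0 -9.4 0; -0.0111 -0.084 0 -9.8 0; -0.0119 -0.09 0 -10 0"

```text
clock: 18.75
ee_pos: [0.4882, -0.1828, 0.2158]
eef_rot: [0.603, 0.798, 0.0, 0.0]
ft_force: [0.4, 0.2, -2.7]
opening: 0.0105
```

Request:
step_arm --series "-0.0007 -0.005 0 0 0; -0.0012 -0.009 0 0 0; -0.0016 -0.012 0 0 0; -0.0019 -0.0145 0 0 0; -0.0021 -0.016 0 0 0; -0.0023 -0.017 0 0 0; -0.0024 -0.018 0 0 0; -0.0024 -0.018 0 0 0; -0.0024 -0.018 0 0 0; -0.0024 -0.018 0 0 0"

```text
clock: 19.75
ee_pos: [0.4859, -0.2001, 0.2158]
eef_rot: [0.603, 0.798, 0.0, 0.0]
ft_force: [0.9, -0.4, -3.6]
opening: 0.011
```

```bash
python3 - <<'E'
from h import *
a=bot.snapshot("top");b=bot.snapshot("scene")
f=lambda i,x,y,w,h,s:cv2.resize(i[y:y+h,x:x+w],None,fx=s,fy=s,interpolation=cv2.INTER_CUBIC)
cv2.imwrite("pics/ab7.png",np.hstack([f(a,340,105,100,130,4),f(b,180,160,100,130,4)])[:,:,::-1])
s=bot.state();print(s["clock"],s["ee_pos"],s["eef_rot"],s["ft_force"],s["opening"])
E
```

```text
19.85 [ 0.48587785 -0.20017963  0.21583927] [6.02724058e-01 7.97949689e-01 6.07798182e-05 1.63325085e-05] [ 1.36479646  0.02566547 -2.94759757] 0.010840823161378087
```

View pics/ab7.png

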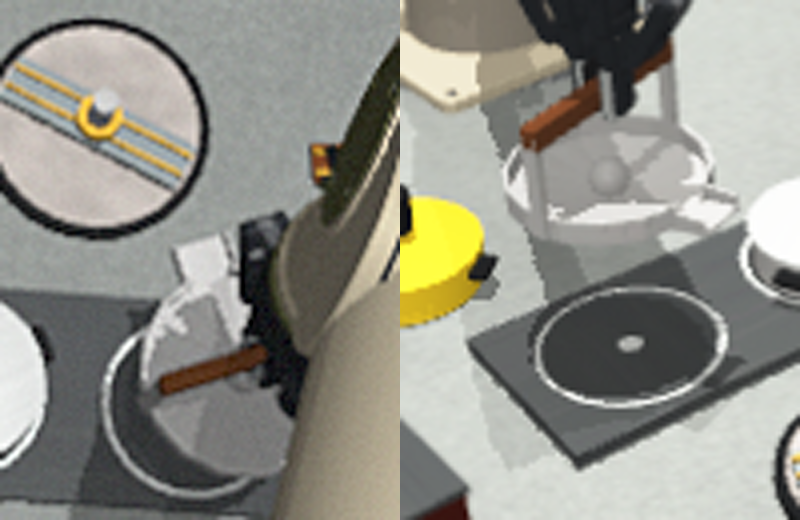

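```bash
python3 - <<'E'
from h import *
z=.1305
t=lambda u,v,z:np.round(px2w("top",(340+(u+.5)/4-.5,105+(v+.5)/4-.5),z),4)
g=lambda u,v,z:np.round(px2w("scene",(180+(u-400+.5)/4-.5,160+(v+.5)/4-.5),z),4)
print("top: bar end",t(163,384,z+.092),"lip",t(198,236,z+.027),"post",t(107,100,.06))
print("scene: bar end near",g(533,133,z+.092),"far",g(669,45,z+.092),"lip end",g(738,197,z+.025),"ball",g(609,178,z+.021),"ringdot",g(630,344,.014))
c=np.array([.486,-.2,z]);y=np.radians(16);x=np.array([np.cos(y),np.sin(y),0]);n=np.array([-x[1],x[0],0]);k=np.array([0,0,1])
for nm,P in(("bar+y",c+.069*n+.092*k),("bar-y",c-.069*n+.092*k),("lip",c+.087*x+.025*k),("ball",c+.021*k),("ring",[.486,-.2,.014])):
    a=w2px("top",P)[0];b=w2px("scene",P)[0];print(nm,"top",np.round((a-[340,105]+.5)*4-.5),"scene",np.round((b-[180,160]+.5)*4-.5+[400,0]))
E
```

```text
top: bar end [ 0.4664 -0.1363  0.2225] lip [ 0.5702 -0.1769  0.1575] post [ 0.6963 -0.1416  0.06  ]
scene: bar end near [ 0.5145 -0.2691  0.2225] far [ 0.4836 -0.1457  0.2225] lip end [ 0.5685 -0.1636  0.1555] ball [ 0.4906 -0.2048  0.1515] ringdot [ 0.4895 -0.2007  0.014 ]
bar+y top [158. 383.] scene [668.  30.]
bar-y top [382. 312.] scene [528. 125.]
lip top [196. 238.] scene [724. 205.]
ball top [242. 370.] scene [611. 172.]
ring top [196. 405.] scene [628. 341.]
```

The dish is over the freed ring with its lip end at (198,236) pointing at the post at (107,100). The ball is in the middle at (609,178). I'll lower it by 16 mm with a small y correction.

Request:
step_arm --series "0 0.0001 -0.0005 0 0; 0 0.0003 -0.0015 0 0; 0 0.0006 -0.0035 0 0; 0 0.001 -0.006 0 0; 0 0.0014 -0.009 0 0; 0 0.0018 -0.0115 0 0; 0 0.0021 -0.0135 0 0; 0 0.0023 -0.015 0 0; 0 0.0025 -0.016 0 0; 0 0.0025 -0.0165 0 0"

```text
clock: 20.85
ee_pos: [0.4859, -0.1977, 0.1993]
eef_rot: [0.603, 0.798, 0.0, 0.0]
ft_force: [0.3, 0.8, -3.5]
opening: 0.011
```

Request:
step_arm --series "0 0 0 0 0; 0 0 0 0 0; 0 0 0 0 0; 0 0 0 0 0; 0 0 0 0 0; 0 0 0 0 0; 0 0 0 0 0; 0 0 0 0 0; 0 0 0 0 0; 0 0 0 0 0"

```text
clock: 21.85
ee_pos: [0.4859, -0.1977, 0.1993]
eef_rot: [0.603, 0.798, 0.0, 0.0]
ft_force: [-0.1, 0.1, -2.8]
opening: 0.011
```

```bash
python3 - <<'E'
from h import *
b=bot.snapshot("scene")
cv2.imwrite("pics/b8.png",cv2.resize(b[120:320,120:440],None,fx=2.5,fy=2.5,interpolation=cv2.INTER_CUBIC)[:,:,::-1])
s=bot.state();print(s["clock"],s["ee_pos"],s["eef_rot"],s["ft_force"],np.abs(s["dq"]).max())
E
```

```text
21.9 [ 0.48585728 -0.19773223  0.19932659] [6.02729557e-01 7.97945537e-01 1.49188118e-05 6.40729602e-06] [ 0.7811482   0.0958814  -4.08475238] 0.0013053517275753393
```

View pics/b8.png

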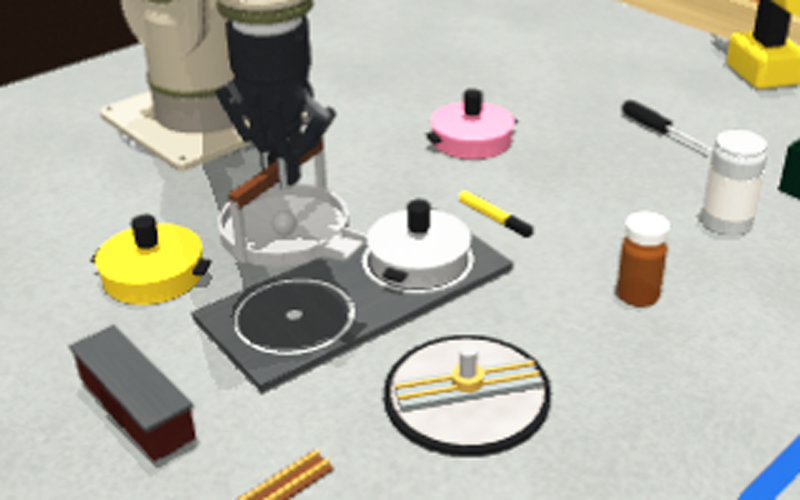

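The final picture shows the dish held over the freed ring (dot at 294,314) with the ball in its middle (284,222). The pot is on the other ring and the bystanders are unmoved. I'm handing it in.

```bash
python3 -c "
from bench import bot
print(bot.close_job())"
```

```text
the job is handed in; nothing more can be done
None
```

I slid the steel pot by its knob along the plate to the empty ring and let go of it. Then I lifted the dish by its bridge handle, turned it 84° and handed the job in at about 22 s, still holding it level and still over the freed ring.

- **Pot:** after release, the top camera put it within about 1–2 mm of the ring's middle. An earlier rough reading from the scene camera, with the gripper still on it, suggested 3–4 mm off.
- **Dish position:** its underside is about 10 cm above the plate. I corrected it by 2.5 mm in y to sit over the ring's middle. After that correction I only looked with the scene camera and did not measure again.
- **Dish lip:** it was measured at about 17°, against about 16° for the direction to the pivot post. That measurement was before the final 16 mm lowering.
- **Ball and surroundings:** the ball was in the middle in every look. In the last picture the bystanders in view stood where they started; the tinned end of the bench was outside that crop.
- **Disagreement:** the two cameras differed by 3–8 mm in absolute position. I relied on the top camera, which matched the pot's grip position better, and on differences within one picture.

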